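# Bolt the vented hatch of the power supply

### The arm

A 6-joint arm with a two-finger parallel gripper is mounted at the origin on the work surface. World frame = base frame: x ahead of the robot, y to its left, z up, the work surface at z = 0. Lengths are in m, angles in rad, forces in N, time in s.
With the tool pointing down it reaches from about 0.375 to 0.975 m from the base axis. Payload 3.8 kg.
Tool frame: the origin (TCP) lies midway between the tips of the shut fingers; the grasp point (between the pads) lies 19 mm behind it; x points along the fingers, z is the direction in which the jaws open and shut, and the axes are right-handed (so a half turn about x gives the same grasp; the last joint's range is limited). The gripper opens to 85 mm and grips with 20 to 120 N. Pads are 22 mm wide; open, the fingers measure 114 mm over their backs; the gripper's body (76 mm by 85 mm) begins 54 mm behind the grasp point. The pads swing forward as they close: fully open they stand 13 mm farther back than shut.
Start: joints at [-1.289, 0.264, 1.604, -0, 1.274, -0.037], TCP at [0.212, -0.641, 0.231] pointing down, gripper open.
Joint ranges: [-2.63, 2.63], [-0.94, 2.18], [0.31, 2.57], [-1.31, 4.45], [0, 2.66], [-2.55, 2.55]. Speed limits (rad/s): [2.57, 2.57, 3.14, 3.14, 3.14, 3.14].

### API

Orientations are given as a rotation vector (axis times angle).
In Python, from workcell import * gives the robot as it stands. The module is installed in compiled form; this text tells all that it offers.
- The arm moves only by the tool carry_out, never from a script. Its arguments are lists of equal length, an entry for each row: "offset": the shift along the tool's x, y, z in cm, a list of three; "delta_rot": the turn, a rotation vector about the tool's x, y, z in degrees, a list of three. A call has exactly 5 rows; each row shifts and turns the commanded pose from where the row before left it, along the tool's axes as they then stand; what a row does not reach is not made up. A row lasts 1/12 s, in which the tool goes at most 41.7 mm and 7.16 degrees, less where a joint would pass 70% of its speed; a pose out of reach is approached as far as the arm can. A call is refused whole if a number of a shift passes 4.17 or a number of a turn 7.16, either way. A call with a gripper value outside its range is refused whole. "fingers" is the opening, from -1 (shut) to 1 (fully open), set as the call begins (left out, the last holds). The fingers move at their own pace and stop on an object; "newtons" is the grip in N (left out, the last holds). Time passes only in rows, so rows that do not move let the fingers close, or fill a call up. It gives the time, the measured TCP pose, the force and the opening at its end, in the units of the state.
- read_state(): the state, without advancing time (a new reading comes with each control period).
- read_camera(name): name is "scene" or "top" or "wrist"; returns (picture, depth): 384x512x3 uint8, red, green, blue; 384x512 float32, m along the optical axis (not along the pixel's ray), 0 where there is no reading.
- get_calibration(name): a dict with "fx", "fy", "cx", "cy" (pixels), "R" (3x3) and "t" (3): a world point X has camera coordinates R X + t; the wrist camera has in their place "mount" (4x4, takes a point from camera to tool coordinates, whose origin is the TCP and whose axes are the tool frame's). Camera axes: x right, y down, z forward; pixel columns grow to the right and rows downward; lengths in m; the calibration is good to about 2 mm. A picture is of the moment at which its call begins: read the wrist's pose just before it. get_calibration takes no time and is no camera call.
- finish_job(): hands the job in, once; it reports no verdict.
The state is a dict: "time": time; "q": joint angles; "joint_vel": joint speeds; "joint_torque": joint torques, N m; "tool_pos": TCP position; "tcp_rot": TCP orientation; "wrist_force": force on the tool from outside, world axes, zero at the start; "torque": the same for the moment, N m; "width": opening from 0.0 (shut) to 1.0 (fully open).
Only numpy, scipy, OpenCV 4.12 (cv2) and the standard library are available. Lean on these libraries where they do the work, as an engineer would, in place of code of your own. Each camera call takes 0.05 s, during which the arm holds its last target. There are 200 camera calls.

### The job

Two grey equipment cases on the radio bench each have a sliding barrel bolt on their top hatch, and both bolts are drawn back. Lock the case whose hatch has rows of ventilation slots: slide its bolt along its guides fully home through its keeper, and let go of it. Leave the bolt of the other case, with the smooth hatch, where it is.

Things in the scene. Friction and masses are not known exactly. Their poses are not given: they have to be found in the camera images.
- vented_bolt (a joint): How far the bolt of the vented hatch is slid towards its keeper, in m: 0 drawn back, 0.050 fully home at its end stop; starts at 0 to 0.012. It stays where it is left and takes 2 to 3 N to slide, straight and level. Its case is fixed to the bench, grey, 75 mm high, 180 mm by 270 mm (along the bolt), its aluminium hatch with rows of dark slots on both sides of the bolt.
- vented_bolt_knob (a point): Grip point of the vented hatch's bolt, moving with it: on the axis of its upright round steel handle (16 mm diameter, 18 to 50 mm above the case top, thinner neck below), 36 mm above the case top. Its y axis points along the bolt to the keeper, z up. Guide straps 24 mm wide, 17 mm high, start 55 mm to either side of the handle's mid-travel along the bolt.
- vented_bolt_keeper (a point): Middle of the vented hatch's keeper, on the bolt's line: a steel strap fixed to the case, 16 mm long, 24 mm wide, 17 mm high; the point is 8 mm above the case top. Along the bolt it is 125 mm from the handle with the bolt drawn back, 75 mm when fully home. The rod's tip is 99 mm ahead of the handle. A loose 45 mm glass valve stands in a corner of the case beside the keeper.
- plain_bolt_knob (a point): The same point on the like handle of the other case, to be left alone. That case, bolt and keeper have the same size and build, but the hatch is smooth, without slots. A loose screwdriver and a glass valve lie and stand on it.

How it is judged:
At the end, for the whole second after the job is handed in: The vented hatch's bolt is home through its keeper: within 10 mm of its end stop (0.040 m or more); the smooth hatch's bolt is within 6 mm of where it began (value of joint vented_bolt above 0.04 m and distance of plain_bolt_knob from where it was at the start of the episode below 0.006 m); the robot touches nothing.
It fails at once if the bolt of the smooth hatch is moved by more than 6 mm (distance of plain_bolt_knob from where it was at the start of the episode above 0.006 m).
It also fails if it takes over 29 s, if anything falls off the work surface, if the arm or the gripper's body presses on something with over 40 N, if the wrist force passes 120 N, or if a joint passes its speed limit or range.

## Working session

There is one attempt and no reset: what is moved stays moved. The work goes in short steps, Python scripts to look and compute and a tool call to move; the robot and the scene stay as the last step left them, time stands still between calls to the robot, and variables do not carry over. Pictures are saved under pics/ and viewed, about 8 in all and at most 12, crops included, and the job is handed in when it is done.

Besides the shell and the picture viewer there is one more tool, called as name(argument=value, ...) on one line, values as JSON. carry_out: Moves the arm, as the interface text tells. Its arguments: {"type":"object","properties":{"offset":{"type":"array"},"delta_rot":{"type":"array"},"fingers":{"type":"number"},"newtons":{"type":"number"}},"required":["offset","delta_rot"]}

```bash
mkdir -p pics
cat > h.py <<'E'
from workcell import *
import numpy as np, cv2
from scipy.spatial.transform import Rotation as Rn
np.set_printoptions(precision=4,suppress=True)
def save(n,p): cv2.imwrite('pics/'+n,cv2.cvtColor(p,cv2.COLOR_RGB2BGR))
def world(c,u,v,d):
    k=get_calibration(c); p=np.array([(u-k['cx'])/k['fx']*d,(v-k['cy'])/k['fy']*d,d])
    return np.array(k['R']).T@(p-np.array(k['t']))
def plane(c,u,v,z):
    k=get_calibration(c); R=np.array(k['R']);o=-R.T@np.array(k['t'])
    r=R.T@np.array([(u-k['cx'])/k['fx'],(v-k['cy'])/k['fy'],1]); return o+r*(z-o[2])/r[2]
E
python3 - <<'E'
from h import *
s=read_state();print(s)
a,d=read_camera('top');save('top.png',a);np.save('topd.npy',d)
b,e=read_camera('scene');save('scene.png',b);np.save('scened.npy',e)
for c in('top','scene','wrist'):print(get_calibration(c))
E
```

```text
{'time': 0.0, 'q': array([-1.2889,  0.2648,  1.6054, -0.    ,  1.2737, -0.0369]), 'joint_vel': array([-0.0014,  0.0001,  0.0006, -0.0008,  0.0001, -0.0008]), 'joint_torque': array([ -0.0007, -51.5111, -36.7313,  -0.0002,   0.0128,  -0.    ]), 'tool_pos': array([ 0.2113, -0.6403,  0.2299]), 'tcp_rot': array([ 0.9726,  1.3452, -0.9703]), 'wrist_force': array([-0.7455,  0.6564, -0.5066]), 'torque': array([-0.0354,  0.0148,  0.0003]), 'width': 0.9975459781463305}
{'fx': 477.0717100903605, 'fy': 477.0717100903605, 'cx': 249.0044656404512, 'cy': 188.17912775368467, 'R': array([[ 0.14  , -0.9901,  0.0053],
       [-0.9686, -0.1381, -0.2069],
       [ 0.2056,  0.0238, -0.9783]]), 't': array([-0.0292,  0.5496,  1.1817])}
{'fx': 482.6192196908838, 'fy': 482.6192196908838, 'cx': 251.6645098065827, 'cy': 191.43012074307973, 'R': array([[ 0.4832,  0.8753, -0.0169],
       [ 0.6368, -0.3647, -0.6793],
       [-0.6008,  0.3175, -0.7337]]), 't': array([-0.2997, -0.2462,  1.5552])}
{'fx': 291.33882832984045, 'fy': 291.33882832984045, 'cx': 254.81136278804502, 'cy': 190.0814573279112, 'mount': array([[-0.0005, -0.3267,  0.9451, -0.1421],
       [-0.0001, -0.9451, -0.3267,  0.0851],
       [ 1.    , -0.0002,  0.0004, -0.0007],
       [ 0.    ,  0.    ,  0.    ,  1.    ]])}
```

View pics/top.png

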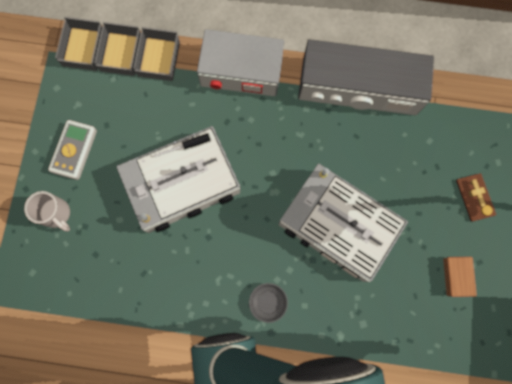

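View pics/scene.png

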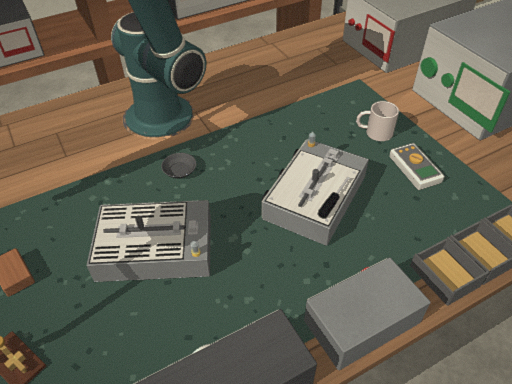

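The vented case is the right one in the top view, around pixel (345,222). Its keeper end appears to be the upper left, with the valve at about (323,174). The smooth case is on the left, around (180,180). I'll zoom in on the vented case next.

Run:
```python
from h import *
a=cv2.imread('pics/top.png')[155:285,270:420];b=cv2.imread('pics/scene.png')[190:290,80:220]
A=cv2.resize(a,(600,520),interpolation=cv2.INTER_CUBIC);cv2.imwrite('pics/tc.png',A)
cv2.imwrite('pics/sc.png',cv2.resize(b,None,fx=5,fy=5,interpolation=cv2.INTER_CUBIC))
d=np.load('topd.npy')
pts=np.array([[world('top',u,v,d[v,u]) for u in range(270,420)] for v in range(155,285)])
z=pts[...,2]; print(np.histogram(z,bins=np.arange(0,.15,.01)))
for lo,hi in((.11,.135),):
  m=(z>lo)&(z<hi); vs,us=np.nonzero(m); print(m.sum(), np.c_[us+270,vs+155,pts[m]*1000][:60].round())
```

```text
Traceback (most recent call last):
  File "h.py", line 7, in world
    k=get_calibration(c); p=np.array([(u-k['cx'])/k['fx']*d,(v-k['cy'])/k['fy']*d,d])
ValueError: time passes only in moves, steps and waits
```

View pics/tc.png

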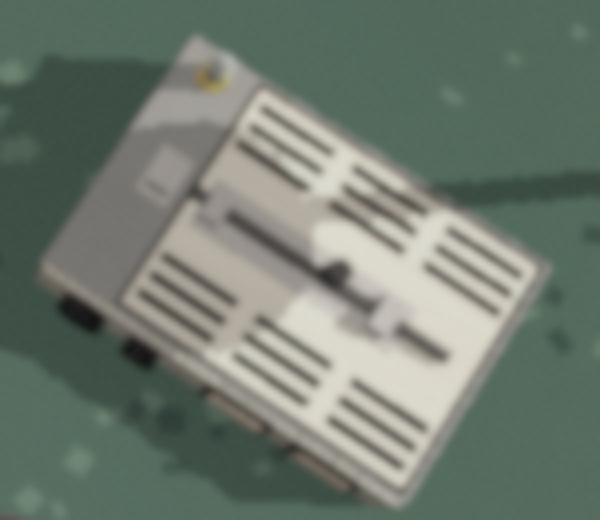

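View pics/sc.png

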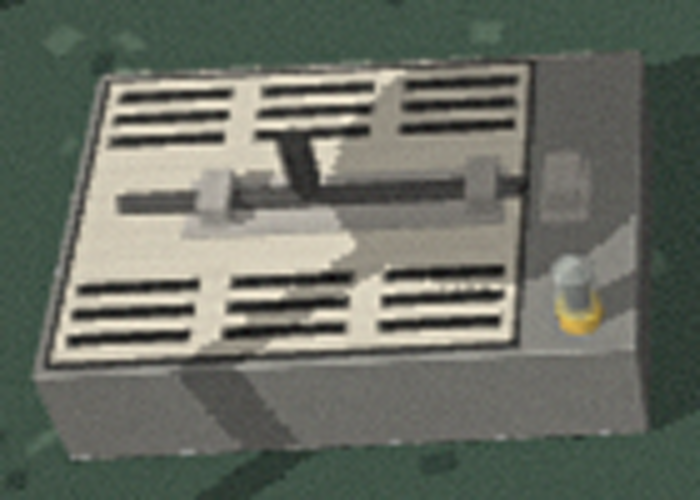

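```bash
sed -i 's/^def save/_g=get_calibration\n_K={c:_g(c) for c in ("top","scene","wrist")}\nget_calibration=_K.get\ndef save/' h.py
python3 - <<'E'
from h import *
d=np.load('topd.npy')
z=np.array([[world('top',u,v,d[v,u])[2] for u in range(290,400)] for v in range(170,275)])
m=(z>.105)&(z<.135); vs,us=np.nonzero(m)
for u,v in zip(us+290,vs+170): print(u,v,world('top',u,v,d[v,u]))
print('hatch z',np.median(z[(z>.06)&(z<.085)]))
T=lambda x,y:(270+x/4-.4,155+y/4-.4); S=lambda x,y:(80+x/5-.4,190+y/5-.4)
for n,t,zz in(('strapK',(215,203),.092),('strapB',(392,312),.092),('keeper',(165,175),.092),('knobtop',(338,262),.125),('corner1',(195,38),.075),('c2',(550,265),.075),('c3',(402,490),.075),('c4',(43,265),.075),('tip',(200,192),.083),('valve',(213,72),.1)): print(n,plane('top',*T(*t),zz))
for n,t,zz in(('strapK',(482,172),.092),('strapB',(215,185),.092),('keeper',(567,175),.092),('knobtop',(292,137),.125),('c2',(640,55),.075)): print('S',n,plane('scene',*S(*t),zz))
s=read_state();R=Rn.from_rotvec(s['tcp_rot']);print(R.as_matrix())
E
```

```text
322 170 [ 0.6083 -0.1272  0.1134]
323 170 [ 0.6095 -0.1301  0.1101]
324 170 [ 0.6089 -0.1321  0.1136]
325 170 [ 0.6074 -0.1337  0.1206]
326 170 [ 0.608  -0.1363  0.1196]
327 170 [ 0.6091 -0.1391  0.1171]
328 170 [ 0.6105 -0.1421  0.1131]
322 171 [ 0.6071 -0.1281  0.1084]
323 171 [ 0.6063 -0.1301  0.1125]
324 171 [ 0.6056 -0.132   0.1164]
325 171 [ 0.6055 -0.1343  0.1181]
326 171 [ 0.6057 -0.1366  0.1188]
327 171 [ 0.606  -0.1391  0.1188]
328 171 [ 0.6081 -0.1424  0.1126]
322 172 [ 0.6048 -0.1285  0.1074]
323 172 [ 0.6046 -0.1308  0.1092]
324 172 [ 0.604  -0.1327  0.1131]
325 172 [ 0.6048 -0.1355  0.1112]
326 172 [ 0.602  -0.1364  0.1228]
327 172 [ 0.6047 -0.14    0.1142]
328 172 [ 0.6043 -0.1421  0.1169]
322 173 [ 0.6023 -0.1289  0.1069]
323 173 [ 0.6009 -0.1305  0.1136]
324 173 [ 0.6023 -0.1335  0.1095]
325 173 [ 0.6016 -0.1354  0.1135]
326 173 [ 0.602  -0.1379  0.1134]
327 173 [ 0.6026 -0.1405  0.1127]
328 173 [ 0.6027 -0.1429  0.1134]
323 174 [ 0.5993 -0.1312  0.1102]
324 174 [ 0.5985 -0.1331  0.1143]
325 174 [ 0.5998 -0.136   0.111 ]
326 174 [ 0.6001 -0.1385  0.111 ]
327 174 [ 0.
[... 1483 characters left out ...]

353 226 [ 0.4796 -0.2183  0.1093]
354 226 [ 0.4789 -0.2194  0.1156]
355 226 [ 0.4799 -0.2226  0.1119]
hatch z 0.07498731513240547
strapK [ 0.5238 -0.1432  0.092 ]
strapB [ 0.4711 -0.2592  0.092 ]
keeper [ 0.5371 -0.1101  0.092 ]
knobtop [ 0.4918 -0.2163  0.125 ]
corner1 [ 0.6331 -0.121   0.075 ]
c2 [ 0.5174 -0.3596  0.075 ]
c3 [ 0.3648 -0.2792  0.075 ]
c4 [ 0.4723 -0.0422  0.075 ]
tip [ 0.5312 -0.1342  0.083 ]
valve [ 0.6055 -0.1317  0.1   ]
S strapK [ 0.521  -0.1456  0.092 ]
S strapB [ 0.4663 -0.2573  0.092 ]
S keeper [ 0.5423 -0.1117  0.092 ]
S knobtop [ 0.4857 -0.2199  0.125 ]
S c2 [ 0.4769 -0.0446  0.075 ]
[[-0.0006  0.9496  0.3134]
 [ 0.002   0.3134 -0.9496]
 [-1.      0.0001 -0.002 ]]
```

Both views agree. The knob axis is near (0.487,-0.220), its top at z 0.125. The keeper is about 0.122 m away in direction 65°, so the bolt sits near 0.003 m. I'll turn the jaws along the bolt, then move above the knob.

carry_out(offset=[[0, 0, 0], [0, 0, 0], [0, 0, 0], [0, 0, 0], [0, 0, 0]], delta_rot=[[4.35, 0, 0], [4.35, 0, 0], [4.35, 0, 0], [4.35, 0, 0], [4.35, 0, 0]])

```text
time: 0.52
tool_pos: [0.2114, -0.6406, 0.2305]
tcp_rot: [1.257, 1.179, -1.256]
wrist_force: [1.3, 0.5, -0.1]
width: 0.997
```

carry_out(offset=[[0, 0, 0], [0, 0, 0], [0, 0, 0], [0, 0, 0], [0, 0, 0]], delta_rot=[[4.35, 0, 0], [4.35, 0, 0], [4.35, 0, 0], [4.35, 0, 0], [4.35, 0, 0]])

```text
time: 0.93
tool_pos: [0.2115, -0.6406, 0.2305]
tcp_rot: [1.529, 0.967, -1.528]
wrist_force: [-0.3, 0.4, 0.3]
width: 1.002
```

carry_out(offset=[[0, 0.47, -3.3], [0, 0.47, -3.3], [0, 0.47, -3.3], [0, 0.47, -3.3], [0, 0.47, -3.3]], delta_rot=[[0, 0, 0], [0, 0, 0], [0, 0, 0], [0, 0, 0], [0, 0, 0]])

```text
time: 1.35
tool_pos: [0.3035, -0.5001, 0.2306]
tcp_rot: [1.527, 0.968, -1.526]
wrist_force: [-0.1, -0.3, 0.1]
width: 1.002
```

carry_out(offset=[[0, 0.47, -3.3], [0, 0.47, -3.3], [0, 0.47, -3.3], [0, 0.47, -3.3], [0, 0.47, -3.3]], delta_rot=[[0, 0, 0], [0, 0, 0], [0, 0, 0], [0, 0, 0], [0, 0, 0]])

```text
time: 1.77
tool_pos: [0.3951, -0.3608, 0.2308]
tcp_rot: [1.526, 0.968, -1.526]
wrist_force: [0.3, -0.9, -0.7]
width: 1.001
```

Tracking is good. I'll do the last leg, then look from near.

carry_out(offset=[[0, 0.47, -3.3], [0, 0.47, -3.3], [0, 0.47, -3.3], [0, 0.47, -3.3], [0, 0.47, -3.3]], delta_rot=[[0, 0, 0], [0, 0, 0], [0, 0, 0], [0, 0, 0], [0, 0, 0]], fingers=0.4)

```text
time: 2.18
tool_pos: [0.4867, -0.2216, 0.2309]
tcp_rot: [1.526, 0.968, -1.526]
wrist_force: [0.3, -0.4, 0.4]
width: 0.701
```

Run:
```python
from h import *
s=read_state();a,d=read_camera('wrist');save('w1.png',a);np.save('wd.npy',d)
R=Rn.from_rotvec(s['tcp_rot']).as_matrix();print(s['tool_pos'],R,s['q'],s['width'])
k=get_calibration('wrist');M=np.array(k['mount'])
v,u=np.mgrid[:384,:512];P=np.stack([(u-k['cx'])/k['fx']*d,(v-k['cy'])/k['fy']*d,d],-1)
W=(P@M[:3,:3].T+M[:3,3])@R.T+s['tool_pos']
np.save('W.npy',W)
near=np.hypot(W[...,0]-.487,W[...,1]+.22)<.03
m=near&(W[...,2]>.118)&(W[...,2]<.13)&(d>0)
vs,us=np.nonzero(m);print('knob',m.sum(),us.mean(),vs.mean(),W[m].mean(0),W[m].min(0),W[m].max(0))
```

```text
[ 0.4867 -0.2216  0.2309] [[-0.0005  0.9045 -0.4264]
 [ 0.0002 -0.4264 -0.9045]
 [-1.     -0.0006  0.    ]] [-0.4739 -0.0014  1.9029 -0.      1.2407  1.5374] 0.7011768211153839
knob 243 252.94650205761317 188.03292181069958 [ 0.4881 -0.2194  0.1241] [ 0.4794 -0.2266  0.1183] [ 0.4952 -0.2116  0.1262]
```

View pics/w1.png

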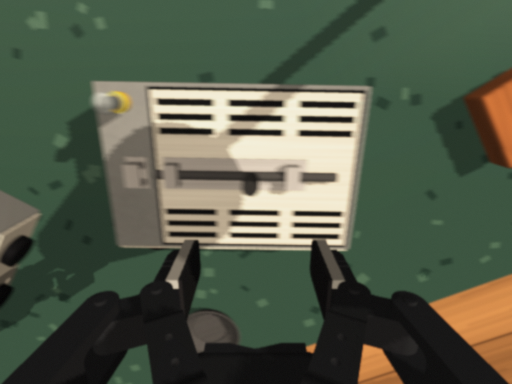

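The knob is at pixel (250,183), midway between the fingers in azimuth. The bolt is level in the picture, with the keeper to the left at (136,172). The wrist depth gives the knob at (0.488,-0.219), top 0.125, within 2-3 mm of the TCP. I'll descend.

carry_out(offset=[[2.6, 0, -0.05], [2.6, 0, -0.05], [2.6, 0, -0.05], [2.6, 0, -0.05], [2.6, 0, 0]], delta_rot=[[0, 0, 0], [0, 0, 0], [0, 0, 0], [0, 0, 0], [0, 0, 0]])

```text
time: 2.65
tool_pos: [0.4868, -0.2212, 0.0998]
tcp_rot: [1.525, 0.968, -1.526]
wrist_force: [-0.1, 0.3, -0.9]
width: 0.704
```

carry_out(offset=[[0, 0, 0], [0, 0, 0], [0, 0, 0], [0, 0, 0], [0, 0, 0]], delta_rot=[[0, 0, 0], [0, 0, 0], [0, 0, 0], [0, 0, 0], [0, 0, 0]], fingers=-0.8, newtons=25)

```text
time: 3.07
tool_pos: [0.4885, -0.2222, 0.1032]
tcp_rot: [1.527, 0.965, -1.524]
wrist_force: [-0.5, 0.4, 0.3]
width: 0.175
```

carry_out(offset=[[0, 0, 0], [0, 0, 0], [0, 0, 0], [0, 0, 0], [0, 0, 0]], delta_rot=[[0, 0, 0], [0, 0, 0], [0, 0, 0], [0, 0, 0], [0, 0, 0]])

```text
time: 3.48
tool_pos: [0.4885, -0.2221, 0.1032]
tcp_rot: [1.527, 0.965, -1.524]
wrist_force: [-0.7, -0.4, 6.4]
width: 0.181
```

Gripped at width 0.18, about 15 mm, which fits the 16 mm knob. The TCP rose 3 mm as the fingers closed, with a 6 N vertical force, so I'll start with a short push and check.

carry_out(offset=[[0, 0, -0.4], [0, 0, -0.4], [0, 0, -0.4], [0, 0, -0.4], [0, 0, 0]], delta_rot=[[0, 0, 0], [0, 0, 0], [0, 0, 0], [0, 0, 0], [0, 0, 0]])

```text
time: 3.9
tool_pos: [0.4956, -0.2077, 0.1032]
tcp_rot: [1.526, 0.964, -1.523]
wrist_force: [-0.7, -0.3, 6.4]
width: 0.175
```

Run:
```python
from h import *
s=read_state();a,d=read_camera('wrist');save('w2.png',a);print(s)
```

```text
{'time': 3.9, 'q': array([-0.4428,  0.1198,  2.0264, -0.0005,  0.9916,  1.5683]), 'joint_vel': array([-0.0041,  0.0007,  0.0003,  0.0072, -0.0005, -0.0085]), 'joint_torque': array([  0.0438, -35.9211, -29.521 ,  -0.0066,  -0.0254,   0.0749]), 'tool_pos': array([ 0.4956, -0.2077,  0.1032]), 'tcp_rot': array([ 1.5261,  0.9642, -1.5231]), 'wrist_force': array([-0.7146, -0.296 ,  6.3955]), 'torque': array([-0.0448,  0.0291, -0.0362]), 'width': 0.1751266680337707}
```

View pics/w2.png

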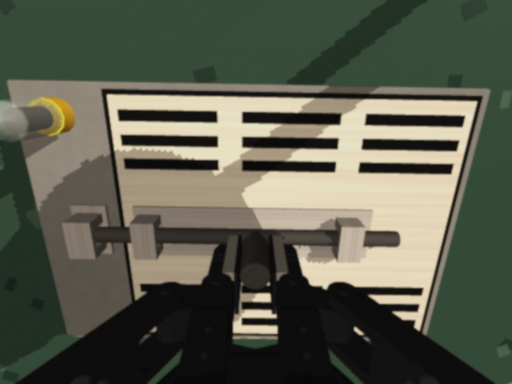

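The knob is held between the pads at (258,258), and the rod tip is reaching the keeper at (85,235). The bolt moved 16 mm and the lateral force stayed low. I'll continue.

carry_out(offset=[[0, 0, -0.5], [0, 0, -0.5], [0, 0, -0.5], [0, 0, -0.5], [0, 0, -0.5]], delta_rot=[[0, 0, 0], [0, 0, 0], [0, 0, 0], [0, 0, 0], [0, 0, 0]])

```text
time: 4.37
tool_pos: [0.5064, -0.1857, 0.1032]
tcp_rot: [1.526, 0.963, -1.523]
wrist_force: [-0.5, -3.4, 5.7]
width: 0.176
```

carry_out(offset=[[0, 0, -0.2], [0, 0, -0.15], [0, 0, -0.1], [0, 0, 0], [0, 0, 0]], delta_rot=[[0, 0, 0], [0, 0, 0], [0, 0, 0], [0, 0, 0], [0, 0, 0]])

```text
time: 4.78
tool_pos: [0.5086, -0.1813, 0.1032]
tcp_rot: [1.527, 0.963, -1.522]
wrist_force: [1.0, -2.2, 5.4]
width: 0.172
```

carry_out(offset=[[0, 0, -0.15], [0, 0, -0.15], [0, 0, -0.1], [0, 0, 0], [0, 0, 0]], delta_rot=[[0, 0, 0], [0, 0, 0], [0, 0, 0], [0, 0, 0], [0, 0, 0]])

```text
time: 5.2
tool_pos: [0.5088, -0.1808, 0.1032]
tcp_rot: [1.52, 0.961, -1.525]
wrist_force: [-4.3, -13.0, 6.1]
width: 0.177
```

The TCP stopped moving and 13.7 N builds up against the push, so the bolt is at its end stop. I'll relax the push, open and lift.

carry_out(offset=[[0, 0, 0.3], [0, 0, 0], [0, 0, 0], [0, 0, 0], [0, 0, 0]], delta_rot=[[0, 0, 0], [0, 0, 0], [0, 0, 0], [0, 0, 0], [0, 0, 0]], fingers=0.4)

```text
time: 5.62
tool_pos: [0.5069, -0.1789, 0.101]
tcp_rot: [1.526, 0.969, -1.526]
wrist_force: [0.8, 0.1, 1.4]
width: 0.703
```

carry_out(offset=[[-1, 0, 0], [-2.5, 0, 0], [-3, 0, 0], [-3, 0, 0], [-3, 0, 0]], delta_rot=[[0, 0, 0], [0, 0, 0], [0, 0, 0], [0, 0, 0], [0, 0, 0]])

```text
time: 6.03
tool_pos: [0.5068, -0.179, 0.2281]
tcp_rot: [1.526, 0.968, -1.526]
wrist_force: [0.3, 0.1, -0.0]
width: 0.7
```

Run:
```python
from h import *
s=read_state();a,d=read_camera('wrist');save('w3.png',a);print(s['tool_pos'],s['width'],s['wrist_force'])
R=Rn.from_rotvec(s['tcp_rot']).as_matrix();k=get_calibration('wrist');M=np.array(k['mount'])
v,u=np.mgrid[:384,:512];P=np.stack([(u-k['cx'])/k['fx']*d,(v-k['cy'])/k['fy']*d,d],-1)
W=(P@M[:3,:3].T+M[:3,3])@R.T+s['tool_pos']
m=(np.hypot(W[...,0]-.509,W[...,1]+.178)<.03)&(W[...,2]>.118)&(W[...,2]<.13)&(d>0)
print('knob',m.sum(),W[m].mean(0))
```

```text
[ 0.5068 -0.179   0.2281] 0.7003376466844611 [ 0.2952  0.1089 -0.0253]
knob 251 [ 0.5079 -0.1792  0.124 ]
```

View pics/w3.png

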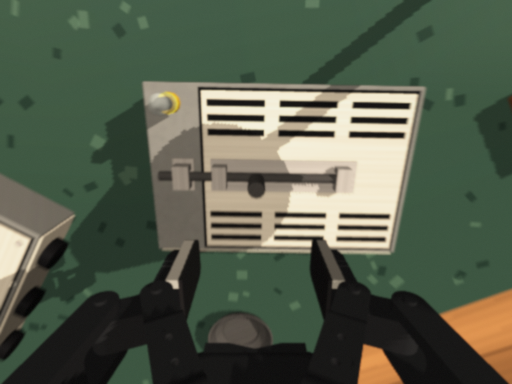

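The rod now passes through the keeper at (182,177), with its tip out at (160,176). The knob is at (257,186) and free, and the valve is still standing. I'll hand the job in.

```bash
python3 -c "from workcell import *; print(finish_job())"
```

```text
the job is handed in; nothing more can be done
None
```

The bolt on the vented case is slid home through its keeper and released, and the job is handed in at about 6 s. The hand-in gives no verdict.

- **Bolt position:** the knob moved about 45 mm. It stopped dead, with about 14 N building against the push. Afterwards it measured about 76 mm from the keeper (75 mm is fully home), and the last picture shows the rod through and past the keeper.
- **Robot clear:** the gripper was open and about 12 cm above the knob, with wrist force near 0 N.
- **Other case:** I never went near the smooth hatch's bolt and did not measure it again. The valve on the vented case was still standing.
- **One unexplained reading:** the TCP rose about 3 mm as the fingers closed on the knob, with about 6 N upward. Both went away on release.

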